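# Catch the falling lid of a board case and lower it shut

## Task

Close the flat storage case over its circuit board without letting the lid slam: nudge the leaning lid lightly from behind until it tips past upright and falls by itself, catch it from the front on the outside of a finger while it is still well open, and lower it gently until it is fully shut. Do not grip the lid or let it drop the last bit; do not touch the board, and leave the things standing around the case where they are. Finish clear of everything.

Things in the scene. Friction and masses are not known exactly. Their poses are not given: they have to be found in the camera images.
- case: Fixed grey open-topped case, 140 (x) x 210 (y) x 59 mm high, 5 mm walls. Origin: centre of its underside, on the bench. Its +x axis points from the open front to the hinge side (roughly away from the robot, turned by up to 0.4 rad), z up.
- lid_hinge (a point): Middle of the hinge line, 62.5 mm above the bench and 73 mm from the case's origin along the case's +x; the hinge line runs along the case's y. Axes as the case's.
- lid_lip (a point): Middle of the free edge of the lid (moves with the lid), 164 mm from the hinge line: the centre of a round bead, radius 4 mm, 130 mm long along the hinge direction. The black lid is a flat plate 5 mm thick, 212 mm wide; smooth and slippery (friction about 0.15); its front 22 mm is a lip 130 mm wide. Shut, the lip overhangs the case's front wall by 25 mm at 62.5 mm above the bench, so that a finger slanting in from the front can stay under it until the lid is home.
- lid (a joint): Lid angle, rad: 0 shut (level), 1.57 upright, 1.78 leaning back on its stop, where it starts (it may settle there from 1.70). The bead lies at hinge + 164 mm * (-cos(angle) along case x, sin(angle) up). The lid weighs about 0.35 kg; its worn damper only slows it: past upright it falls shut unaided, taking about 2.3 s from 0.08 rad past upright and arriving at about 1.4 rad/s. Holding it at the lip takes up to about 2 N.
- board: Green circuit board with rounded outline, 124 x 184 x 7 mm, lying loose on the floor of the case. Origin: centre of its underside. Leave alone.
- test_weight: Brass-coloured knobbed weight, 29 mm across, 51 mm tall, standing loose beside the case. Origin: centre of its underside. Leave alone.
- label_roll: White roll of labels, 64 mm across, 30 mm tall, lying flat and loose beside the case. Origin: centre of its underside. Leave alone.
- tape: White tape roll, 68 x 71 x 24 mm, lying flat and loose beside the case. Origin: centre of its underside. Leave alone.

How it is judged (in metres and radians):
On the way, in this order (a step that is already met when the one before it is completed fails the run):
1. the lid is past upright and falls untouched (value of joint lid between 0.4 and 1.53 rad and velocity of joint lid below -0.01 rad/s and contact force between the fingers and lid below 0.05 N), for 0.1 s.
2. a finger has caught the lid while it is well open and holds its fall back (value of joint lid between 0.25 and 1.2 rad and velocity of joint lid above -0.38 rad/s and contact force between the fingers and lid above 0.3 N), for 0.15 s.
At the end, for the whole second after the job is handed in: Lid within 0.025 rad (4 mm at the lip) of shut and at rest; board, weight, label roll and tape within 12 mm of where they began (value of joint lid below 0.025 rad and velocity of joint lid between -0.05 and 0.05 rad/s and distance of each of test_weight, label_roll, tape, board from where it was at the start of the episode below 0.012 m); the robot touches nothing.
It fails at once if the lid slams: it comes down faster than 1 rad/s in the last 0.35 rad (above 0.03 rad) (value of joint lid between 0.03 and 0.35 rad and velocity of joint lid below -1 rad/s).
It fails at once if the lid is gripped or forced (more than 30 N) (contact force between the fingers and lid above 30 N).
It fails at once if the board is touched (contact force between the fingers and board above 0.1 N).
It fails at once if the board, weight, label roll or tape is lifted or knocked away (more than 15 mm) (distance of any of test_weight, label_roll, tape, board from where it was at the start of the episode above 0.015 m).
It also fails if it takes over 48 s, if anything falls off the work surface, if the arm or the gripper's body presses on something with over 40 N, if the wrist force passes 120 N, or if a joint passes its speed limit or range.

## Robot

A 6-joint arm with a two-finger parallel gripper is mounted at the origin on the work surface; the furniture and walls round the work are solid. World frame = base frame: x ahead of the robot, y to its left, z up, the work surface at z = 0. Lengths are in mm, angles in rad, forces in N, time in s.
With the tool pointing down it reaches from about 350 to 775 mm from the base axis. Payload 7.3 kg.
Tool frame: the origin (TCP) lies at the very end of the fingers, on their centre line; the grasp point (between the pads) lies 19 mm behind it; x points along the fingers, y is the direction in which the jaws open and shut, and the axes are right-handed (so a half turn about x gives the same grasp; the last joint's range is limited). The gripper opens to 92 mm and grips with 3 to 60 N. Pads are 19 mm wide; open, the fingers measure 130 mm over their backs; the gripper's body (75 mm by 190 mm) begins 47 mm behind the grasp point.
Start: joints at [1.187, 0.342, 1.524, -0, 1.275, -0.146], TCP at [123.655, 510.249, 226.741] pointing down, gripper open.
Joint ranges: [-2.53, 2.53], [-0.77, 2.02], [0.04, 2.7], [-1, 4.14], [0.28, 2.66], [-3.11, 3.11]. Speed limits (rad/s): [2.57, 2.57, 3.14, 3.14, 3.14, 3.14].

## Interface

Orientations are given as [roll, pitch, yaw] about the fixed x, y, z axes, in that order (R = Rz(yaw) Ry(pitch) Rx(roll)).
In Python, from plant import bot gives the robot as it stands.
- The arm moves only by the tool step_arm, never from a script. Its argument "targets" is a list that holds one entry, the list of rows, each a list of 4 numbers: the shift along the tool's x, y, z in m, then the turn about the tool's x in degrees. A call has exactly 5 rows; each row is the pose to reach, as a shift and turn from the pose measured when the call began, along the tool's axes at that moment; what a row does not reach only later rows make up. A row lasts 1/12 s, in which the tool goes at most 41.7 mm and 7.16 degrees, less where a joint would pass 70% of its speed; a pose out of reach is approached as far as the arm can. A call with a gripper value outside its range is refused whole. "jaw" is the closure, from 0 (fully open) to 1 (shut), set as the call begins (left out, the last holds). The fingers move at their own pace and stop on an object; the grip force is fixed at half the most. Time passes only in rows, so rows that repeat a pose let the fingers close, or fill a call up. It gives the time, the measured TCP pose, the force and the opening at its end, in the units of the state.
- bot.get_obs(): the state, without advancing time (a new reading comes with each control period).
- bot.capture(name): name is "scene" or "top"; returns a dict with "color" (480x640x3 uint8, red, green, blue), "depth" (480x640 float32, mm along the optical axis (not along the pixel's ray), 0 where there is no reading), "fov_y" (degrees; the focal length in pixels is half the picture's height over the tangent of half this angle, whatever the lens; pixels are square), "cx", "cy" (the principal point, pixels), "rvec" (rotation vector, rad) and "tvec" (3), from world to camera coordinates, as OpenCV has them. Camera axes: x right, y down, z forward; pixel columns grow to the right and rows downward; lengths in mm; the calibration is good to about 2 mm. A picture is of the moment at which its call begins.
- bot.close_job(): hands the job in, once; it reports no verdict.
The state is a dict: "time": time; "joint_positions": joint angles; "dq": joint speeds; "tau": joint torques, N m; "tool_pos": TCP position; "tcp_rot": TCP orientation; "contact_force": force on the tool from outside, world axes, zero at the start; "moment": the same for the moment, N m; "grip_width": finger opening in mm.
Only numpy, scipy, OpenCV 4.12 (cv2) and the standard library are available. Lean on these libraries where they do the work, as an engineer would, in place of code of your own. Each camera call takes 0.05 s, during which the arm holds its last target. There are 200 camera calls.

## Working session

There is one attempt and no reset: what is moved stays moved. The work goes in short steps, Python scripts to look and compute and a tool call to move; the robot and the scene stay as the last step left them, time stands still between calls to the robot, and variables do not carry over. Pictures are saved under pics/ and viewed, about 8 in all and at most 12, crops included, and the job is handed in when it is done.

Besides the shell and the picture viewer there is one more tool, called after "Call:" as name(argument=value, ...), one argument or row to a line, values as JSON. step_arm: Moves the arm, as the interface text tells. Its arguments: {"type":"object","properties":{"targets":{"type":"array","items":{"type":"array","items":{"type":"array","items":{"type":"number"}}}},"jaw":{"type":"number"}},"required":["targets"]}

```bash
mkdir -p pics; ls; cat > h.py <<'E'
import numpy as np, cv2
from plant import bot
def cap(n,f=None):
    c=bot.capture(n)
    if f: cv2.imwrite(f,c["color"][:,:,::-1])
    return c
def pts(c):
    f=240/np.tan(np.radians(c["fov_y"])/2); d=c["depth"]
    v,u=np.mgrid[:480,:640]
    P=np.stack([(u-c["cx"])/f*d,(v-c["cy"])/f*d,d],-1)
    R=cv2.Rodrigues(np.array(c["rvec"],float))[0]
    return (P-np.array(c["tvec"]).ravel())@R
E
python3 - <<'E'
from h import *
for n in("scene","top"):
    c=cap(n,f"pics/{n}0.png"); np.savez(f"{n}0.npz",**c)
    R=cv2.Rodrigues(np.array(c["rvec"],float))[0]
    print(n,c["fov_y"],c["cx"],c["cy"],-R.T@np.array(c["tvec"]).ravel(),R[2])
print(bot.get_obs())
E
```

```text
pics
scene 49.68338555902588 321.83540339649295 239.29173359605787 [472.1820048  548.14297011 756.49436803] [ 0.10976051 -0.58135265 -0.80621444]
top 51.74438109215686 311.12994576811906 237.2387291177851 [523.90462887  72.54531208 929.16798204] [ 0.06579537 -0.01032157 -0.99777975]
{'time': 0.1, 'joint_positions': array([ 1.18697966e+00,  3.42663154e-01,  1.52488124e+00,  2.21876973e-06,
        1.27536984e+00, -1.45965002e-01]), 'dq': array([-4.58185223e-04, -9.23965671e-04, -2.10681294e-03,  1.84572363e-03,
        5.33467259e-05,  8.98069980e-04]), 'tau': array([ 2.80667809e-03, -4.32009101e+01, -2.44696784e+01,  7.20883347e-02,
        5.25208097e-02, -6.68437065e-05]), 'tool_pos': array([123.53110446, 509.91515029, 226.12324737]), 'tcp_rot': array([-1.71836682,  1.56947474, -1.95621913]), 'contact_force': array([0.46427508, 0.79598549, 0.07234178]), 'moment': array([ 0.00586033, -0.02191843, -0.01870253]), 'grip_width': 91.73823235829225}
```

View pics/scene0.png

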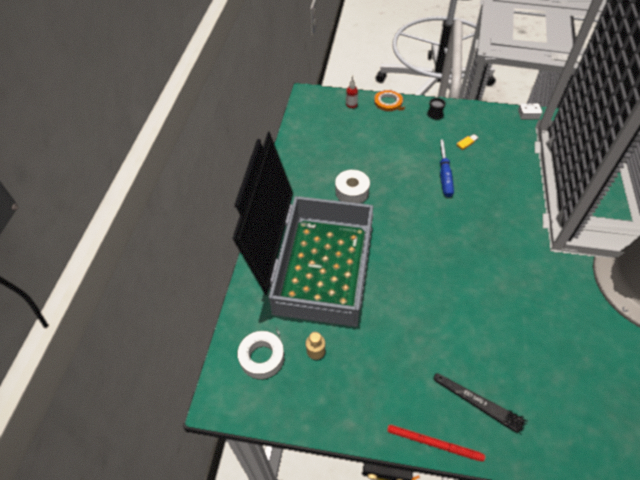

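View pics/top0.png

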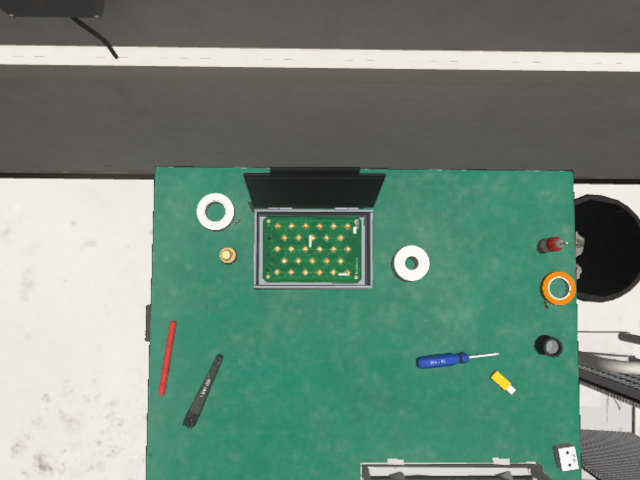

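The top view shows the grey case at pixels (255–372, 208–288) with the lid leaning at the far side (245–385, 170–208). The weight and tape sit to its left at (228,255) and (215,211), and the label roll to its right at (411,263). The scene view agrees.

```bash
python3 - <<'E'
from h import *
t=dict(np.load("top0.npz")); P=pts(t); s=dict(np.load("scene0.npz")); Q=pts(s)
# case rim points z 52..64
for n,p,c in(("top",P,t["color"]),("scene",Q,s["color"])):
    x,y,z=p[...,0],p[...,1],p[...,2]
    m=(abs(z-59)<4)&(x>450)&(x<720)&(y>-100)&(y<250)&(c.astype(int).sum(2)>150)
    r=cv2.minAreaRect(p[m][:,:2].astype(np.float32)); print(n,"rim",m.sum(),r,np.median(z[m]))
    m=(z>75)&(z<245)&(x>500)&(x<900)&(y>-120)&(y<280)&(c.max(2)<70)
    q=p[m]; print("lid",m.sum(),q.min(0),q.max(0))
    ce=np.median(q,0); q=q[np.linalg.norm(q-ce,axis=1)<200]
    u,S,v=np.linalg.svd(q-q.mean(0),full_matrices=False); print("normal",v[2],"resid",S[2]/len(q)**.5,q.mean(0), "wide",v[0])
    top=q[q[:,2]>np.percentile(q[:,2],99)-5]; print("top edge",top.mean(0),top.min(0),top.max(0))
    for nm,lo,hi in(("weight",30,55),("roll/tape",15,34)):
        mm=((z>lo)&(z<hi)&(x>450)&(x<800)&(y>-180)&(y<330)).astype(np.uint8)
        k,l,st,ce=cv2.connectedComponentsWithStats(mm)
        for i in range(1,k):
            if 60<st[i,4]<2500: w=p[l==i]; print(nm,st[i],w.min(0).round(),w.max(0).round())
o=bot.get_obs()
from scipy.spatial.transform import Rotation as Ro
print(Ro.from_euler("xyz",o["tcp_rot"]).as_matrix().round(3))
E
```

```text
top rim 1102 ((561.8842163085938, 83.60567474365234), (140.4799346923828, 256.0723571777344), 0.18140070140361786) 58.681694166306855
lid 4952 [633.1886636  -43.73954602  75.02643308] [672.57996652 165.61285488 229.63442301]
normal [-0.9769889  -0.00551868  0.21321875] resid 0.9754776076059067 [652.88235456  61.56490551 158.7789575 ] wide [-0.00641745  0.9999732  -0.00352334]
top edge [668.51023311  60.36408815 226.16008757] [664.89986973  -3.00417787 222.78941504] [672.57996652 125.34633294 229.63442301]
weight [256 211 115  75 535] [496. -42.  30.] [629. 161.  55.]
weight [220 247  16  16 172] [537. 201.  30.] [564. 228.  54.]
weight [395 246  35  35 396] [ 507. -152.   30.] [569. -89.  35.]
weight [261 288  65   2  68] [489.  38.  44.] [492. 152.  55.]
roll/tape [197 193  38  38 785] [596. 206.  15.] [664. 273.  28.]
roll/tape [258 213 112  73 256] [497. -42.  15.] [628. 160.  34.]
roll/tape [220 247  17  17 119] [535. 200.  16.] [564. 228.  34.]
roll/tape [393 246  37  35 884] [ 507. -152.   15.] [569. -88.  34.]
scene rim 1206 ((562.870361328125, 62.84940719604492), (142.984375,
[... 406 characters left out ...]
291  128.04143548 229.92728853]
weight [337 170  16  14  66] [ 540. -147.   30.] [ 567. -111.   34.]
weight [273 200  96  96 938] [498. -41.  30.] [628. 158.  55.]
weight [269 214 104 105 826] [489. -31.  30.] [631. 171.  55.]
weight [306 332  18  20 250] [537. 207.  30.] [563. 232.  53.]
roll/tape [335 170  34  31 800] [ 506. -150.   15.] [569. -83.  34.]
roll/tape [276 207  93  89 661] [498. -40.  15.] [628. 146.  34.]
roll/tape [270 305  88  18 488] [491. 164.  15.] [630. 169.  34.]
roll/tape [ 238  332   45   44 1169] [595. 208.  15.] [663. 277.  27.]
roll/tape [306 337  19  19 208] [535. 207.  15.] [563. 233.  34.]
[[-0.     0.236  0.972]
 [-0.001  0.972 -0.236]
 [-1.    -0.001 -0.   ]]
```

Case centre is about (562, 62) with yaw near 0, so the hinge is at x≈635.5 and z 62.5. Lid angle is 1.784 and the bead sits near (670, 62, 223), which agrees in both views. I'll start by raising the arm, squaring the tool and closing the jaws.

Call:
step_arm(
  targets=[
    [[-0.02,0,0,-4],[-0.04,0,0,-8],[-0.06,0,0,-12],[-0.07,0,0,-13.6],[-0.07,0,0,-13.6]],
  ],
  jaw=1,
)

```text
time: 0.52
tool_pos: [123.9, 510.8, 298.3]
tcp_rot: [1.187, 1.568, 1.188]
contact_force: [0.5, 1.0, -0.5]
grip_width: 63.4
```

Call:
step_arm(
  targets=[
    [[0,-0.02,0.025,0],[0,-0.045,0.055,0],[0,-0.07,0.085,0],[0,-0.095,0.115,0],[0,-0.12,0.145,0]],
  ],
)

```text
time: 0.93
tool_pos: [269.5, 389.2, 296.9]
tcp_rot: [1.858, 1.57, 1.858]
contact_force: [1.1, 1.5, 0.8]
grip_width: 29.7
```

Call:
step_arm(
  targets=[
    [[0,-0.02,0.03,0],[0,-0.045,0.06,0],[0,-0.07,0.09,0],[0,-0.095,0.12,0],[0,-0.12,0.15,0]],
  ],
)

```text
time: 1.35
tool_pos: [420.3, 267.5, 295.5]
tcp_rot: [2.943, 1.569, 2.942]
contact_force: [0.2, -0.0, -0.5]
grip_width: 0.6
```

Call:
step_arm(
  targets=[
    [[0,-0.02,0.03,0],[0,-0.045,0.06,0],[0,-0.07,0.09,0],[0,-0.095,0.12,0],[0,-0.12,0.15,0]],
  ],
)

```text
time: 1.77
tool_pos: [570.9, 145.7, 293.6]
tcp_rot: [3.078, 1.566, 3.075]
contact_force: [0.9, 0.9, 0.3]
grip_width: 0.4
```

Call:
step_arm(
  targets=[
    [[0,-0.02,0.03,0],[0,-0.04,0.06,0],[0,-0.06,0.095,0],[0,-0.08,0.125,0],[0,-0.084,0.133,0]],
  ],
)

```text
time: 2.18
tool_pos: [706.4, 57.0, 288.8]
tcp_rot: [-3.008, 1.563, -3.016]
contact_force: [0.9, 0.2, 0.2]
grip_width: 0.9
```

Call:
step_arm(
  targets=[
    [[0.02,0,0,0],[0.045,0,0,0],[0.07,0,0,0],[0.085,0,0,0],[0.085,0,0,0]],
  ],
)

```text
time: 2.6
tool_pos: [703.3, 56.9, 197.4]
tcp_rot: [-3.098, 1.553, -3.107]
contact_force: [-0.4, 0.7, -0.3]
grip_width: 0.6
```

```bash
cat >> h.py <<'E'
def lid(n="scene",f=None):
    c=cap(n,f); p=pts(c); x,y,z=p[...,0],p[...,1],p[...,2]
    # black plate points within a lid-radius of the hinge, clear of the hand
    dx,dz=635.5-x,z-62.5; r=np.hypot(dx,dz)
    m=(c["depth"]>0)&(r>40)&(r<140)&(y>-40)&(y<160)&(abs(y-62)>45)&(c["color"].max(2)<60)&(z>64)
    a=np.arctan2(dz,dx)[m]
    h,e=np.histogram(a,80,(0,2)); k=h.argmax(); a=a[abs(a-e[k])<.06]
    return np.median(a),len(a),c
E
python3 - <<'E'
from h import *
for n in("scene","top"): print(n,lid(n,f"pics/{n}1.png")[:2])
print(bot.get_obs()["tool_pos"],bot.get_obs()["contact_force"])
E
```

```text
scene (np.float64(1.741631389014858), 1766)
top (np.float64(1.749091671222541), 920)
[705.33100641  56.89148392 202.74072491] [ 0.24437409 -0.73408586  0.93683647]
```

View pics/scene1.png

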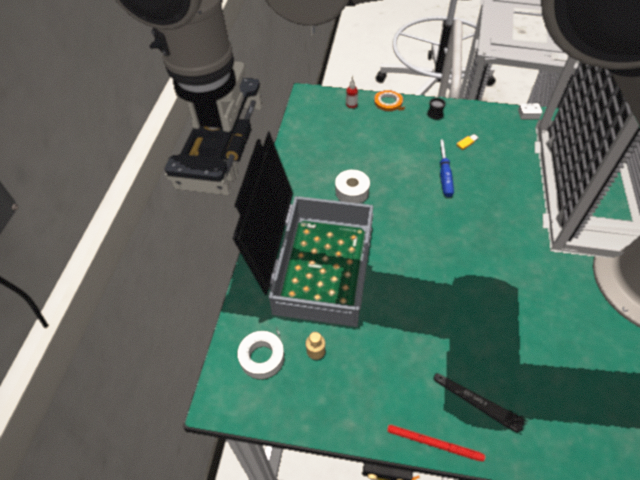

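The scene view shows the closed hand behind the lid, at pixels (165–260, 80–190), clear of it and of everything else. Next I'll push toward the robot.

Call:
step_arm(
  targets=[
    [[0,0,-0.01,0],[0,0,-0.018,0],[0,0,-0.024,0],[0,0,-0.029,0],[0,0,-0.034,0]],
  ],
)

```text
time: 3.12
tool_pos: [671.6, 57.2, 204.3]
tcp_rot: [-3.001, 1.563, -3.009]
contact_force: [1.0, -0.2, 0.0]
grip_width: 0.4
```

Call:
step_arm(
  targets=[
    [[0,0,-0.004,0],[0,0,-0.008,0],[0,0,-0.012,0],[0,0,-0.016,0],[0,0,-0.02,0]],
  ],
)

```text
time: 3.53
tool_pos: [651.2, 57.4, 204.5]
tcp_rot: [-3.004, 1.563, -3.013]
contact_force: [0.0, 0.0, 0.1]
grip_width: 0.3
```

```bash
python3 - <<'E'
from h import *
for n in("scene","top"): print(n,lid(n)[:2])
o=bot.get_obs();print(o["tool_pos"],o["contact_force"])
E
```

```text
scene (np.float64(1.5349446375400282), 918)
top (np.float64(1.5323379657570455), 369)
[650.9479402   57.45719827 204.55282791] [ 0.16499958  0.35705777 -1.19758167]
```

Call:
step_arm(
  targets=[
    [[0,0,-0.004,0],[0,0,-0.008,0],[0,0,-0.012,0],[0,0,-0.016,0],[0,0,-0.016,0]],
  ],
)

```text
time: 4.05
tool_pos: [634.1, 57.7, 204.8]
tcp_rot: [-3.028, 1.562, -3.037]
contact_force: [0.9, 0.4, 1.6]
grip_width: 0.7
```

```bash
python3 - <<'E'
from h import *
print(lid()[:2])
o=bot.get_obs();print(o["tool_pos"],o["contact_force"])
E
```

```text
(np.float64(1.4106004023657825), 393)
[634.54949321  57.64224831 204.8439872 ] [0.83282247 0.35075384 0.91990163]
```

Call:
step_arm(
  targets=[
    [[-0.035,0,0.003,0],[-0.05,0,-0.02,0],[-0.05,0,-0.06,0],[-0.05,0,-0.1,0],[-0.045,0,-0.125,0]],
  ],
)

```text
time: 4.52
tool_pos: [507.4, 59.0, 251.9]
tcp_rot: [-3.006, 1.563, -3.015]
contact_force: [0.9, -0.4, 1.0]
grip_width: 0.5
```

Call:
step_arm(
  targets=[
    [[0.02,0,0,0],[0.045,0,0,0],[0.07,0,0,0],[0.09,0,0,0],[0.095,0,0,0]],
  ],
)

```text
time: 4.93
tool_pos: [504.9, 58.9, 154.1]
tcp_rot: [-3.074, 1.558, -3.083]
contact_force: [-0.6, 0.8, -1.5]
grip_width: 0.5
```

```bash
python3 - <<'E'
from h import *
print(lid("scene","pics/scene2.png")[:2])
o=bot.get_obs();print(o["tool_pos"],o["contact_force"])
E
```

```text
(np.float64(1.1390844947586665), 892)
[505.32896622  58.91221042 154.71739206] [-0.45086673 -0.30711327 -0.7563503 ]
```

View pics/scene2.png

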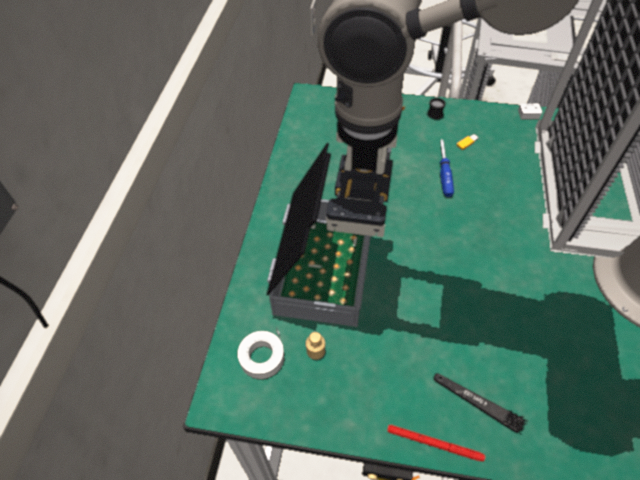

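The hand is now in front of the falling lid, at pixels (325–390, 155–235), with the lid at about 1.17 rad. I'll hold still and let it land on the fingers.

Call:
step_arm(
  targets=[
    [[0,0,0,0],[0,0,0,0],[0,0,0,0],[0,0,0,0],[0,0,0,0]],
  ],
)

```text
time: 5.4
tool_pos: [505.3, 58.9, 155.4]
tcp_rot: [-3.054, 1.559, -3.063]
contact_force: [-1.1, 0.3, 0.7]
grip_width: 0.5
```

Call:
step_arm(
  targets=[
    [[0,0,0,0],[0,0,0,0],[0,0,0,0],[0,0,0,0],[0,0,0,0]],
  ],
)

```text
time: 5.82
tool_pos: [505.1, 58.9, 155.4]
tcp_rot: [-3.063, 1.559, -3.071]
contact_force: [-2.3, -0.6, 0.7]
grip_width: 0.3
```

```bash
python3 - <<'E'
from h import *
print(lid("scene","pics/scene3.png")[:2],lid("top")[:2])
o=bot.get_obs();print(o["tool_pos"],o["contact_force"])
E
```

```text
(np.float64(0.8093078072377182), 1911) (np.float64(0.8222555194975399), 1233)
[505.1617464   58.94079959 155.35495981] [-2.74812447 -0.48256224  1.09843237]
```

View pics/scene3.png

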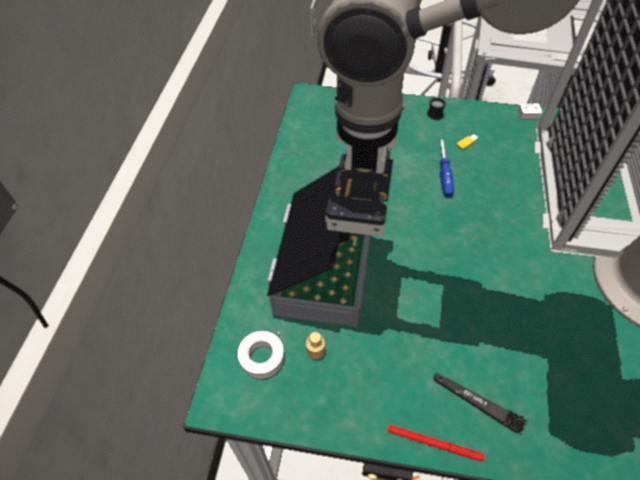

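The lid has landed on the fingers at about 0.78 rad, with 2.5 N on the tool, and it's holding still. I'll lower it gradually.

Call:
step_arm(
  targets=[
    [[0.006,0,-0.002,0],[0.012,0,-0.004,0],[0.018,0,-0.006,0],[0.024,0,-0.008,0],[0.03,0,-0.01,0]],
  ],
)

```text
time: 6.33
tool_pos: [494.2, 59.0, 124.5]
tcp_rot: [-3.07, 1.558, -3.079]
contact_force: [-3.7, -0.0, 0.7]
grip_width: 0.2
```

Call:
step_arm(
  targets=[
    [[0.004,0,-0.002,0],[0.008,0,-0.004,0],[0.012,0,-0.006,0],[0.016,0,-0.008,0],[0.02,0,-0.01,0]],
  ],
)

```text
time: 6.75
tool_pos: [483.5, 59.1, 104.3]
tcp_rot: [-3.073, 1.558, -3.082]
contact_force: [-3.6, -0.4, 0.8]
grip_width: 0.7
```

```bash
python3 - <<'E'
from h import *
print(lid("scene")[:2],lid("top")[:2])
o=bot.get_obs();print(o["tool_pos"],o["contact_force"])
E
```

```text
(np.float64(0.606605757273341), 2583) (np.float64(0.6069735224624635), 2598)
[483.23240857  59.11773337 103.98655574] [-5.85117343 -0.16487826  0.63864371]
```

Call:
step_arm(
  targets=[
    [[0.001,0,-0.0016,0],[0.002,0,-0.0032,0],[0.003,0,-0.0048,0],[0.004,0,-0.0064,0],[0.006,0,-0.008,0]],
  ],
)

```text
time: 7.27
tool_pos: [475.3, 59.2, 98.2]
tcp_rot: [-3.073, 1.557, -3.082]
contact_force: [-2.9, -0.7, -0.5]
grip_width: 0.1
```

Call:
step_arm(
  targets=[
    [[0.002,0,-0.0012,0],[0.004,0,-0.0024,0],[0.007,0,-0.0036,0],[0.01,0,-0.0048,0],[0.012,0,-0.006,0]],
  ],
)

```text
time: 7.68
tool_pos: [468.7, 59.2, 85.8]
tcp_rot: [-3.079, 1.557, -3.087]
contact_force: [-1.6, 0.0, -0.5]
grip_width: 0.7
```

Call:
step_arm(
  targets=[
    [[0.002,0,-0.0008,0],[0.004,0,-0.0016,0],[0.006,0,-0.0024,0],[0.008,0,-0.0032,0],[0.01,0,-0.004,0]],
  ],
)

```text
time: 8.1
tool_pos: [464.5, 59.2, 75.6]
tcp_rot: [-3.079, 1.557, -3.088]
contact_force: [-2.4, -0.6, -0.8]
grip_width: 0.1
```

```bash
python3 - <<'E'
from h import *
print(lid("scene","pics/scene4.png")[:2],lid("top")[:2])
o=bot.get_obs();print(o["tool_pos"],o["contact_force"])
E
```

```text
(np.float64(0.342548998784333), 3036) (np.float64(0.33754585471766346), 3254)
[464.02801725  59.26392064  75.43330157] [-3.44212771 -1.29619267 -1.05269622]
```

View pics/scene4.png

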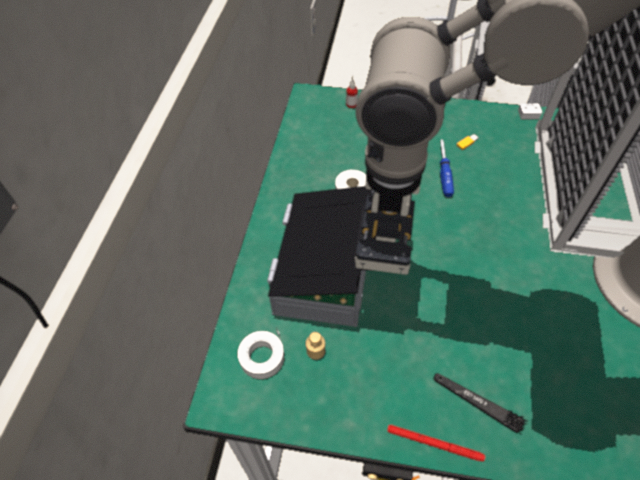

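The lid is at about 0.31 rad on the finger and everything else is undisturbed (scene view: lid front edge near pixel column 365, hand at (355–412, 190–270)). I'll slow down from here.

Call:
step_arm(
  targets=[
    [[0.0024,0,-0.0008,0],[0.0048,0,-0.0015,0],[0.0072,0,-0.0022,0],[0.0096,0,-0.0029,0],[0.012,0,-0.0036,0]],
  ],
)

```text
time: 8.62
tool_pos: [460.1, 59.3, 63.2]
tcp_rot: [-3.087, 1.555, -3.095]
contact_force: [-3.1, -0.9, -1.5]
grip_width: 0.7
```

```bash
python3 - <<'E'
from h import *
print(lid("scene")[:2],lid("top")[:2])
o=bot.get_obs();print(o["tool_pos"],o["contact_force"])
E
```

```text
(np.float64(0.24394901279507789), 3090) (np.float64(0.23571170501287186), 2570)
[459.61266128  59.28180828  62.96508379] [-4.1071875  -0.12025211 -0.66344555]
```

Call:
step_arm(
  targets=[
    [[0.002,0,-0.0004,0],[0.004,0,-0.0008,0],[0.006,0,-0.0011,0],[0.008,0,-0.0014,0],[0.01,0,-0.0017,0]],
  ],
)

```text
time: 9.13
tool_pos: [457.6, 59.3, 52.8]
tcp_rot: [-3.093, 1.554, -3.101]
contact_force: [-3.6, 0.3, -2.1]
grip_width: 0.4
```

```bash
python3 - <<'E'
from h import *
print(lid("scene")[:2],lid("top")[:2])
o=bot.get_obs();print(o["tool_pos"],o["contact_force"])
E
```

```text
(np.float64(0.15525980815642673), 3243) (np.float64(0.15611797328255475), 132)
[457.30391226  59.30747542  52.60802575] [-4.59468513  0.82341228 -1.02210454]
```

Call:
step_arm(
  targets=[
    [[0.002,0,-0.0001,0],[0.004,0,-0.0002,0],[0.006,0,-0.0003,0],[0.008,0,-0.0004,0],[0.009,0,-0.0005,0]],
  ],
)

```text
time: 9.65
tool_pos: [456.4, 59.3, 43.3]
tcp_rot: [-3.097, 1.552, -3.106]
contact_force: [-4.2, 0.2, -1.8]
grip_width: 0.8
```

```bash
python3 - <<'E'
from h import *
print(lid("scene")[:2],lid("top")[:2])
o=bot.get_obs();print(o["tool_pos"],o["contact_force"])
E
```

```text
(np.float64(0.06898174645424575), 3111) (np.float64(0.05516382717249362), 13)
[456.40122639  59.33597228  43.3676207 ] [-5.00724522  0.69706146 -1.14873614]
```

Call:
step_arm(
  targets=[
    [[0,0,-0.0001,0],[0,0,-0.0002,0],[0,0,-0.0004,0],[0,0,-0.0006,0],[0,0,-0.0008,0]],
  ],
)

```text
time: 10.17
tool_pos: [456.4, 59.3, 43.7]
tcp_rot: [-3.095, 1.554, -3.104]
contact_force: [-1.8, 0.1, -0.5]
grip_width: 0.5
```

```bash
python3 - <<'E'
from h import *
a=lid("scene","pics/scene5.png"); print(a[:2])
p=pts(a[2]);x,y,z=[p[...,i] for i in range(3)]
for lo,hi in((500,530),(530,560),(560,590),(590,620)):
    m=(x>lo)&(x<hi)&(y>0)&(y<150)&(z>55)&(z<90); print(lo,np.median(z[m]))
o=bot.get_obs();print(o["tool_pos"],o["contact_force"])
E
```

```text
(np.float64(0.031756449336954026), 2503)
500 64.84490193481943
530 64.89384204645884
560 64.7884955818062
590 64.78556808818749
[456.36872115  59.30837756  43.68188212] [-2.23591872 -0.20737195 -0.40535088]
```

View pics/scene5.png

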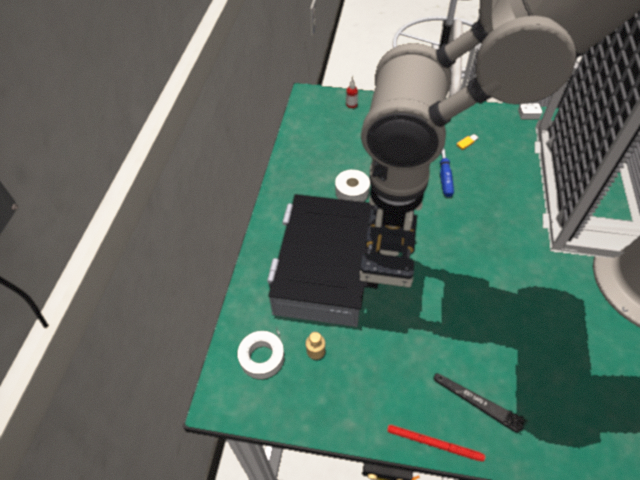

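The lid top now reads level at 64.8 mm from front to back, so it's shut. I'll back off slowly and then lift clear.

Call:
step_arm(
  targets=[
    [[0,0,-0.0003,0],[0,0,-0.0006,0],[0,0,-0.001,0],[0,0,-0.002,0],[0,0,-0.004,0]],
  ],
)

```text
time: 10.63
tool_pos: [453.1, 59.3, 44.0]
tcp_rot: [-3.087, 1.556, -3.096]
contact_force: [-0.3, 0.0, -0.4]
grip_width: 0.3
```

Call:
step_arm(
  targets=[
    [[0,0,-0.01,0],[0,0,-0.02,0],[0,0,-0.035,0],[0,0,-0.05,0],[0,0,-0.06,0]],
  ],
)

```text
time: 11.05
tool_pos: [391.9, 59.9, 45.0]
tcp_rot: [-3.088, 1.556, -3.097]
contact_force: [-0.4, 0.3, 0.5]
grip_width: 0.8
```

Call:
step_arm(
  targets=[
    [[-0.02,0,0,0],[-0.05,0,0,0],[-0.08,0,0,0],[-0.11,0,0,0],[-0.12,0,0,0]],
  ],
)

```text
time: 11.47
tool_pos: [395.8, 59.9, 168.9]
tcp_rot: [-3.007, 1.563, -3.016]
contact_force: [0.6, -0.4, 0.9]
grip_width: 0.7
```

Call:
step_arm(
  targets=[
    [[0,0,0,0],[0,0,0,0],[0,0,0,0],[0,0,0,0],[0,0,0,0]],
  ],
)

```text
time: 11.88
tool_pos: [395.1, 59.9, 167.8]
tcp_rot: [-3.051, 1.561, -3.06]
contact_force: [-0.4, 0.3, -1.0]
grip_width: 0.4
```

```bash
python3 - <<'E'
from h import *
c=cap("top","pics/top6.png")
p=pts(c);x,y,z=[p[...,i] for i in range(3)]
for lo,hi in((480,490),(500,530),(530,560),(560,590),(590,620)):
    m=(x>lo)&(x<hi)&(y>0)&(y<150)&(z>55)&(z<90); print(lo,np.median(z[m]),z[m].max())
for nm,lo,hi in(("weight",30,55),("rolls",15,34)):
    mm=((z>lo)&(z<hi)&(x>450)&(x<800)&(y>-180)&(y<330)).astype(np.uint8)
    k,l,st,_=cv2.connectedComponentsWithStats(mm)
    for i in range(1,k):
        if 60<st[i,4]<2500: w=p[l==i]; print(nm,w.min(0).round(),w.max(0).round())
o=bot.get_obs();print(o["time"],o["tool_pos"],o["contact_force"],abs(o["dq"]).max())
E
```

```text
480 64.9787918041692 69.25351752633222
500 64.90586582785353 70.01683478723112
530 64.94042220352823 70.58258417223547
560 64.83618043996424 70.12278990107487
590 64.93695666141468 70.97087484731263
weight [ 507. -151.   30.] [569. -89.  34.]
weight [537. 201.  30.] [562. 228.  54.]
rolls [596. 206.  15.] [664. 273.  28.]
rolls [535. 200.  16.] [564. 228.  34.]
rolls [ 507. -152.   15.] [569. -88.  34.]
11.9333 [395.24519868  59.9042875  167.93128868] [-0.04934064  0.47585618  0.20460859] 0.005712227448426756
```

View pics/top6.png

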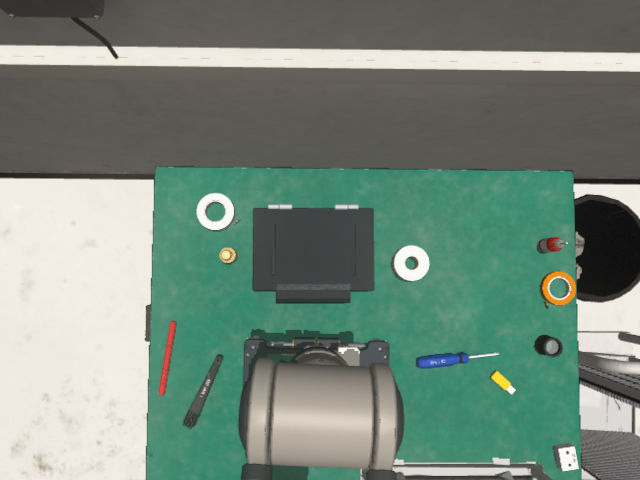

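The top view shows the lid shut, at pixels (253–373, 207–302). The hand is clear below it, and the weight, tape and label roll haven't moved.

```bash
python3 -c "
from plant import bot
print(bot.close_job())"
```

```text
the job is handed in; nothing more can be done
None
```

The case is shut and the job is handed in at about 12 s of the 48 s allowed. No verdict is reported, so this rests on my own checks.

**What I did:**
- I nudged the lid from behind with the closed fingers to about 1.45 rad, then moved the hand over the top while the lid fell untouched.
- I caught it at about 0.78 rad on the outer faces of the fingers. The force at my readings stayed at or below about 6 N.
- I lowered it by backing the fingers away slowly until it was shut, then withdrew. The tool can't tilt, so the lip slid down vertical fingers; nothing was under it.

**Last checks:**
- **Lid:** its top reads level at 64.8–65.0 mm from front to back, which is the shut height.
- **Things around the case:** the weight, tape and label roll are within about 1–2 mm of where they started. The closed lid hides the board, but the fingers never came near it.
- **Arm:** it is at rest well clear of the case, and the force reading is only noise (under 1 N).

**What disagreed or wasn't checked:**
- My camera angles read about 0.03 rad off because they see the plate's surface rather than its middle. I corrected for that.
- Lid speed was only sampled between moves. It averaged about 0.2 rad/s on the way down, but I did not measure it continuously.

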